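Spare chuck out of its sliding-lid case

ROBOT

A 6-joint arm with a two-finger parallel gripper is mounted at the origin on the work surface. World frame = base frame: x ahead of the robot, y to its left, z up, the work surface at z = 0. Lengths are in m, angles in rad, forces in N, time in s.
With the tool pointing down it reaches from about 0.25 to 0.775 m from the base axis. Payload 4 kg.
Tool frame: the origin (TCP) lies midway between the tips of the shut fingers; the grasp point (between the pads) lies 19 mm behind it; z points along the fingers, y is the line along which they close (so a half turn about z gives the same grasp; the last joint's range is limited). The gripper opens to 85 mm and grips with 20 to 120 N. Pads are 22 mm wide; open, the fingers measure 114 mm over their backs; the gripper's body (76 mm by 85 mm) begins 54 mm behind the grasp point. The pads swing forward as they close: fully open they stand 13 mm farther back than shut.
Start: joints at [-1.294, 0.087, 1.371, -0, 1.684, -0.103], TCP at [0.204, -0.511, 0.231] pointing down, gripper open.
Joint ranges: [-3.1, 3.1], [-0.76, 2.03], [0.27, 2.55], [-1.08, 4.22], [0.17, 2.65], [-2.57, 2.57]. Speed limits (rad/s): [2.79, 2.79, 3.14, 3.14, 3.14, 3.14].

INTERFACE

Orientations are given as [roll, pitch, yaw] about the fixed x, y, z axes, in that order (R = Rz(yaw) Ry(pitch) Rx(roll)).
In Python, from workcell import get_state, grab_frame, job_done gives the robot as it stands.
- The arm moves only by the shell command python3 -m creep 'ROWS' [OPENING] [FORCE]. ROWS is JSON, a list of rows, each a list of 6 numbers: the shift along the tool's x, y, z in m, then the turn, a rotation vector about the tool's x, y, z in rad. A call has 1 to 20 rows; each row shifts and turns the commanded pose from where the row before left it, along the tool's axes as they then stand; what a row does not reach is not made up. A row lasts 1/8 s, in which the tool goes at most 62.5 mm and 10.7 degrees, less where a joint would pass 70% of its speed; a pose out of reach is approached as far as the arm can. A call with a gripper value outside its range is refused whole. OPENING is the finger opening in m, from 0 to 0.0854, set as the call begins (- or left out, the last holds). The fingers move at their own pace and stop on an object; FORCE is the grip in N (left out, the last holds). Time passes only in rows, so rows that do not move let the fingers close. It gives the time, the measured TCP pose, the force, the opening and the grip force at its end, in the units of the state.
- get_state(): the state, without advancing time (a new reading comes with each control period).
- grab_frame(name): name is "scene" or "top" or "wrist"; returns a dict with "frame" (384x512x3 uint8, red, green, blue), "fx", "fy", "cx", "cy" (pixels), "k1" (the pictures are not rectified: a ray, as slopes to the right and down, at radius r is drawn at 1 + k1 r^2 times it, then the intrinsics apply), "extrinsics" (4x4, takes a point from camera to world coordinates). Camera axes: x right, y up, looking along -z (the intrinsics and any distortion apply to the point x, -y, -z); pixel columns grow to the right and rows downward; lengths in m; the calibration is good to about 2 mm. A picture is of the moment at which its call begins. There is no depth.
- job_done(): hands the job in; it is judged then, once.
The state is a dict: "time_s": time; "q": joint angles; "joint_velocities": joint speeds; "effort": joint torques, N m; "eef_pos": TCP position; "eef_rot": TCP orientation; "contact_force": force on the tool from outside, world axes, zero at the start; "moment": the same for the moment, N m; "opening": opening from 0.0 (shut) to 1.0 (fully open); "grasp_force": force on a finger pad.
Only numpy, scipy, OpenCV 4.12 (cv2) and the standard library are available. Lean on these libraries where they do the work, as an engineer would, in place of code of your own. Each camera call takes 0.05 s, during which the arm holds its last target. There are 200 camera calls.

TASK

The drill press needs its spare chuck, which is kept in the wooden sliding-lid case that stands on end. Tip the case over onto its back, away from its lid side and with the lid still shut, slide the lid out along its grooves until it is right off and lies flat on the bench clear of the case, then lift the chuck out and lay it down gently on the floor of the steel tray, beside the tools already in it. Leave the case on its back, and do not shift any of the other things on the bench or in the tray.

Things in the scene. Friction and masses are not known exactly. Their poses are not given: they have to be found in the camera images.
- case: Loose wooden case, 70 mm thick (x), 124 wide (y), 150 long (z), 0.3 kg (1 kg full), standing on its foot end; it tips over its bottom edge without sliding. Origin: centre of the foot end's underside. z runs from foot to head end (up while it stands). The lid is on the -x face (x = -35 mm), the back is x = +35. Tipped onto its back, x points down and it covers 150 mm of bench beyond the edge it tipped over.
- case_head (a point): Centre of the case's head end (case z = 150 mm), axes as the case. The lid runs in grooves in the 12 mm side walls, under 8 mm thick strips (x -35 to -27), and can leave only here, along +z: the head wall (10 mm) reaches up only to x = -19, the lid's inner face. The foot wall (10 mm) reaches to x = -26, level with the lid's outer face.
- case_inside (a point): Middle of the case's inner floor (case x = +29 mm, z = 75), axes as the case. Inside width 100 mm. Wooden saddles keep the chuck on the middle line: at case z 28 to 36 cheeks beyond 23 mm either side, 20 mm high; at z 88 to 98 a notched cross bar, 29 mm high. Between z 36 and 88 all the width beside the chuck is free down to this floor, 6 mm above the bench when the case lies.
- lid_mid (a point): Centre of the lid's panel: plywood 6 mm thick (x), 111 wide (y), 140 long (z), 0.08 kg, axes as the case's when shut, 1 to 1.5 mm play in the grooves. Shut it is at x -23, y 0, z 80 mm in the case (tipping may shake it open a little); 140 mm further along z it leaves the grooves, far end dropping to the bench first. Flat on the bench its centre is 3 mm up.
- lid_rail (a point): Centre of the lid's finger rail: a wooden bar across the outer face near the foot end, 12 mm thick (z), 70 long (y), 18 mm high off the panel (9 mm proud of the case's strips). This point is 9 mm above the panel's outer face, 52 mm from the lid's centre towards the foot and 18 mm from the lid's foot-side edge. Axes as the lid.
- chuck_grip (a point): Middle, on its axis, of the sleeve of the steel drill chuck: sleeve 42 mm diameter, 46 long; whole thing 122 mm long, about 0.6 kg, balanced near here. z runs along the axis from jaws to arbor tail. In the case the jaws point to the foot; with the case on its back this is some 30 mm above the bench, at case z 50 to 62 mm. Lying in the tray it is 24 mm up.
- chuck_tail (a point): Tail end of the chuck's taper arbor (18 to 12 mm thick), on its axis, 81 mm from the middle of the sleeve.
- tray: Open steel tray fixed to the bench, 200 mm (x) by 180 mm (y), 22 mm high, walls and floor 3 mm. Origin: centre of its underside. A drift and a spanner lie along its x in its -y half; from y = -15 to +87 mm it is empty.
- drift: Steel drift lying in the tray, 150 x 22 x 6 mm, long along x; origin at the centre of its underside. Leave it.
- spanner: Open-ended spanner lying in the tray, 150 mm long along x, about 30 mm wide at the jaw, about 8 mm high; origin near its middle, underneath. Leave it.
- spray: Upright spray can, 64 mm diameter, 188 mm tall, standing beside the case; origin at the centre of its foot. Leave it.
- jar: Upright glass jar, 60 mm diameter, 80 mm tall, on the other side of the case; origin at the centre of its foot. Leave it.
- tape: Tape measure, 70 x 38 mm, 64 mm tall, beyond the tray; origin at the centre of its underside. Leave it.
- battery: Battery pack, 115 x 75 mm, 66 mm tall; origin at the centre of its underside. Leave it.
- drill: Cordless drill lying on its side, 200 mm long (x), 200 mm from barrel to battery foot (towards its -y), 66 mm high; origin on the bench under the barrel. Leave it.
- hammer: Hammer lying on the bench, 0.26 m long along its x, head at +x, 26 mm high; origin underneath, near its middle. Leave it.
- chuck: The same chuck, given at the middle of its jaw end, on its axis, 41 mm from the middle of the sleeve.
Mind the look-alikes: they are no part of the job. Of the things like the part that bears lid_mid, leave any that is yellow; of the rest the larger one is meant. Of the things shaped like the case, the wooden one is meant.

How it is judged:
On the way, in this order (a step that is already met when the one before it is completed fails the run):
1. the case lies on its back with the lid still shut (slid less than 40 mm) and the chuck inside (angle between case's own x axis and vertical above 3 rad and linear speed of case below 0.03 m/s and z of lid_mid in the frame of case below 0.12 m and x of lid_mid in the frame of case above -0.03 m and z of chuck_grip in the frame of case between 0.03 and 0.085 m and x of chuck_grip in the frame of case above -0.012 m), for 0.2 s.
2. the lid has come right out of its grooves and lies flat on the bench clear of the case, the chuck still in the case (angle between case's own x axis and vertical above 3 rad and height (world z) of lid_mid below 0.01 m and angle between lid_mid's own x axis and vertical above 3.04 rad and z of chuck_grip in the frame of case between 0.03 and 0.085 m and x of chuck_grip in the frame of case above -0.012 m), for 0.1 s.
3. the chuck is lifted out of the case (height (world z) of chuck_grip above 0.08 m), for 0.05 s.
At the end, for the whole second after the job is handed in: Case on its back (within 8 deg); lid out and flat on the bench (within 6 deg, middle under 10 mm up); chuck at rest on the tray floor, jaws and tail inside its walls, sleeve middle under 30 mm up; other things within 30 mm of where they were (angle between case's own x axis and vertical above 3 rad and height (world z) of lid_mid below 0.01 m and angle between lid_mid's own x axis and vertical above 3.04 rad and x of chuck in the frame of tray between -0.1 and 0.1 m and y of chuck in the frame of tray between -0.09 and 0.09 m and x of chuck_tail in the frame of tray between -0.1 and 0.1 m and y of chuck_tail in the frame of tray between -0.09 and 0.09 m and height (world z) of chuck_grip below 0.03 m and linear speed of case below 0.02 m/s and linear speed of chuck below 0.03 m/s); the robot touches nothing.
It fails at once if a bystander on the bench or in the tray (spray can, jar, tape, battery, drill, hammer, drift or spanner) is shifted more than 30 mm (distance of any of spray, jar, drift, spanner, tape, battery, drill, hammer from where it was at the start of the episode above 0.03 m).
It fails at once if the chuck is dropped (falls freely faster than 0.6 m/s) over the tray (horizontal distance between chuck_grip and tray below 0.13 m and linear speed of chuck above 0.6 m/s and contact force between the fingers and chuck below 0.2 N).
It also fails if it takes over 64 s, if anything falls off the work surface, if the arm or the gripper's body presses on something with over 40 N, if the wrist force passes 120 N, or if a joint passes its speed limit or range.

## Working session

There is one attempt and no reset: what is moved stays moved. The work goes in short steps, Python scripts to look and compute and a shell command to move; the robot and the scene stay as the last step left them, time stands still between calls to the robot, and variables do not carry over. Pictures are saved under pics/ and viewed, at most 10 in all, crops included, and the job is handed in when it is done.

```bash
ls; mkdir -p pics
cat > h.py <<'E'
import numpy as np, cv2
from workcell import get_state, grab_frame
def ray(f,u,v):
    K=np.array([[f['fx'],0,f['cx']],[0,f['fy'],f['cy']],[0,0,1]])
    d=np.array([(u-f['cx'])/f['fx'],(v-f['cy'])/f['fy']]); s=d.copy()
    for _ in range(20): s=d/(1+f['k1']*(s@s))
    T=np.array(f['extrinsics']); r=T[:3,:3]@np.array([s[0],-s[1],-1.]); return T[:3,3],r
def onz(f,u,v,z):
    o,r=ray(f,u,v); return o+r*(z-o[2])/r[2]
def tri(f1,p1,f2,p2):
    (a,r),(b,s)=ray(f1,*p1),ray(f2,*p2)
    t=np.linalg.lstsq(np.c_[r,-s],b-a,rcond=None)[0]
    P,Q=a+r*t[0],b+s*t[1]; return (P+Q)/2,np.linalg.norm(P-Q)
def proj(f,P):
    T=np.array(f['extrinsics']); c=T[:3,:3].T@(np.array(P)-T[:3,3]); s=np.array([c[0],-c[1]])/-c[2]
    s=s*(1+f['k1']*(s@s)); return np.array([f['cx']+f['fx']*s[0],f['cy']+f['fy']*s[1]])
def snap(name,out):
    f=grab_frame(name); cv2.imwrite(f'pics/{out}.png',np.ascontiguousarray(f['frame'][:,:,::-1])); np.save(f'pics/{out}.npy',f,allow_pickle=True); return f
def load(out): return np.load(f'pics/{out}.npy',allow_pickle=True).item()
E
python3 - <<'E'
from h import *
for n in('scene','top'):
    f=snap(n,n+'0'); print(n,np.round(f['extrinsics'],3).tolist(),f['fx'],f['k1'])
s=get_state(); print({k:np.round(v,3).tolist() for k,v in s.items()})
a=[cv2.imread(f'pics/{n}0.png') for n in('scene','top')]
for i,n in enumerate(('scene','top')): cv2.imwrite(f'pics/{n}0b.png',cv2.resize(a[i],(800,600),interpolation=cv2.INTER_CUBIC))
E
```

```text
pics
scene [[-0.658, -0.448, 0.606, 1.457], [0.753, -0.406, 0.518, 0.829], [0.014, 0.797, 0.604, 1.102], [0.0, 0.0, 0.0, 1.0]] 456.2480657214214 -0.011219536293645346
top [[0.028, 0.993, -0.116, 0.315], [-0.999, 0.031, 0.03, 0.003], [0.033, 0.115, 0.993, 1.383], [0.0, 0.0, 0.0, 1.0]] 395.42300891532966 0.02141993125619268
{'time_s': 0.1, 'q': [-1.294, 0.088, 1.372, 0.0, 1.684, -0.103], 'joint_velocities': [0.001, -0.002, -0.003, 0.001, -0.0, 0.0], 'effort': [0.003, -35.301, -31.422, -0.0, 0.008, -0.0], 'eef_pos': [0.204, -0.51, 0.23], 'eef_rot': [-3.14, -0.0, 0.38], 'contact_force': [-0.608, -0.746, 0.413], 'moment': [0.02, 0.02, 0.022], 'grasp_force': 0.0, 'opening': 1.0}
```

View pics/scene0b.png

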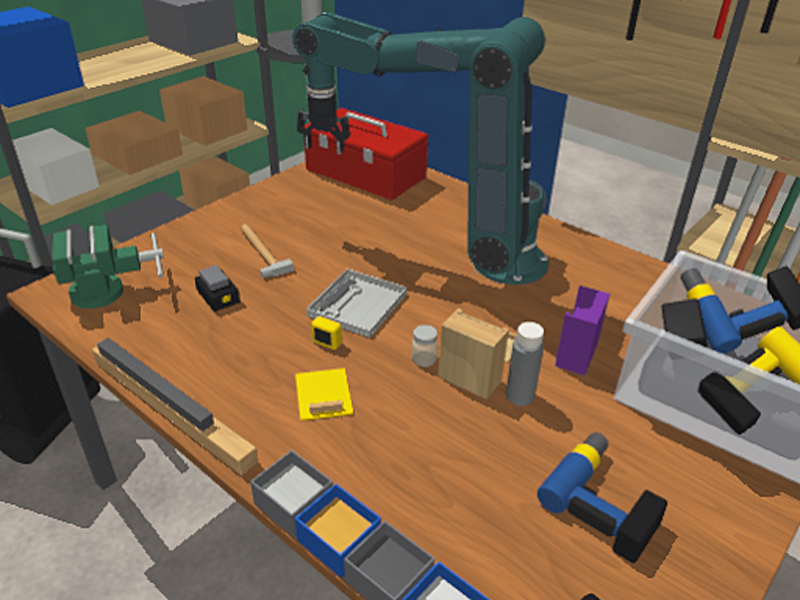

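View pics/top0b.png

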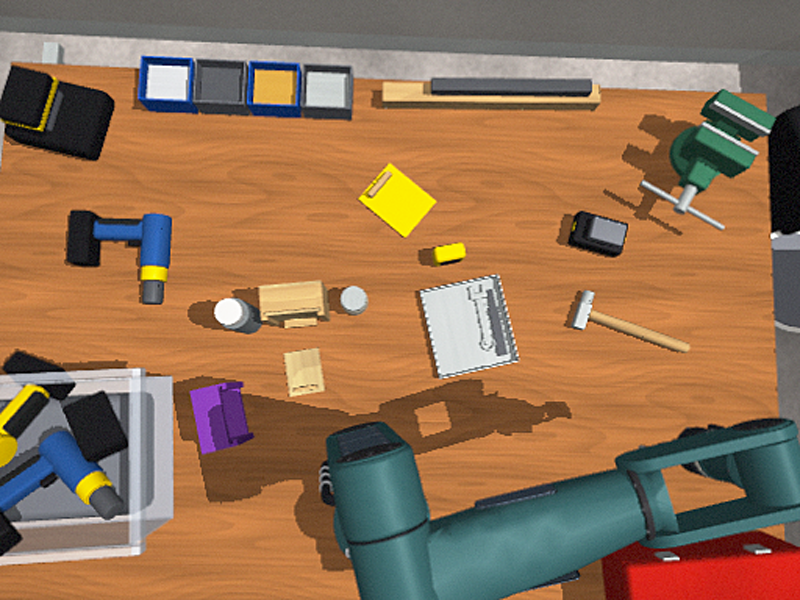

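The scene view shows the wooden case at (475,355), between the jar (425,345) and the spray can (525,365), with the tray at (358,302). In the top view the case is at (292,302) with its rail towards the robot at (300,322), a small look-alike panel at (305,372), and the tray at (468,327).

Run:
```python
from h import *
s,t=[cv2.imread(f'pics/{n}0.png') for n in('scene','top')]
a=s[185:265,255:355]; b=t[165:265,130:230]
A=cv2.resize(a,None,fx=5,fy=5,interpolation=cv2.INTER_CUBIC); A=cv2.copyMakeBorder(A,0,600-A.shape[0],0,0,cv2.BORDER_CONSTANT)
B=cv2.resize(b,None,fx=3,fy=3,interpolation=cv2.INTER_CUBIC); B=cv2.copyMakeBorder(B,0,600-B.shape[0],0,0,cv2.BORDER_CONSTANT)
im=np.hstack([A,B])
c=t[170:250,262:338]; C=cv2.resize(c,None,fx=3.8,fy=3.8,interpolation=cv2.INTER_CUBIC)[:300,:300]; im[300:300+C.shape[0],500:500+C.shape[1]]=C
cv2.imwrite('pics/crop1.png',im)
```

```text
(no output)
```

View pics/crop1.png

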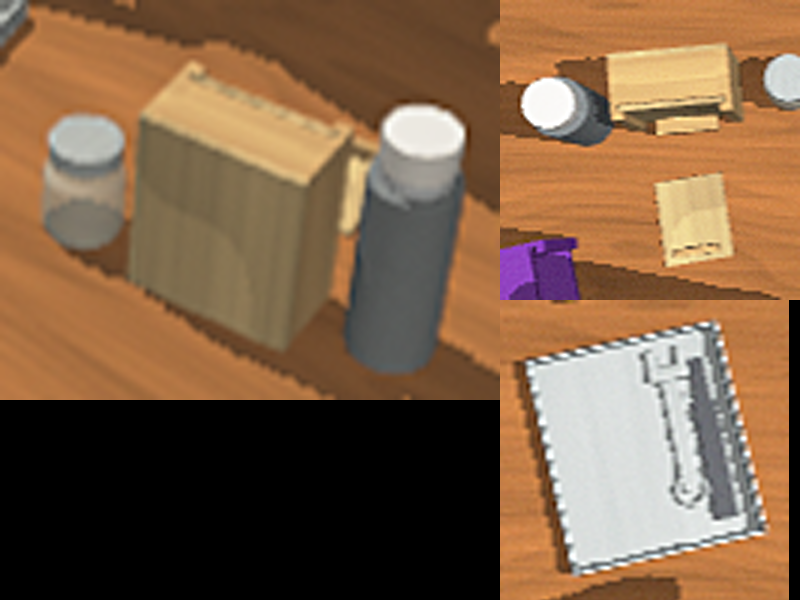

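The crop shows the case's back top corners, the tray's rim corners, and the jar and can tops. I now turn these into positions.

Run:
```python
from h import *
s,t=load('scene0'),load('top0'); np.set_printoptions(precision=4,suppress=True)
S=lambda U,V:((U+.5)/5+254.5,(V+.5)/5+184.5)
T=lambda U,V:((U-500+.5)/3+129.5,(V+.5)/3+164.5)
R=lambda U,V:((U-500+.5)/3.8+261.5,(V-300+.5)/3.8+169.5)
print('back top +y',tri(s,S(304,185),t,T(608,56)),onz(s,*S(304,185),.15),onz(t,*T(608,56),.15))
print('back top -y',tri(s,S(138,115),t,T(730,44)),onz(s,*S(138,115),.15),onz(t,*T(730,44),.15))
print('front top', onz(s,*S(195,65),.15),onz(s,*S(355,128),.15))
print('back bottom',onz(s,*S(130,280),0),onz(s,*S(284,350),0))
print('jar',onz(t,*T(792,80),.08),onz(s,*S(86,140),.08)); print('can',onz(t,*T(553,103),.188),onz(s,*S(425,128),.188))
c=[onz(t,*R(*p),.022) for p in((527,360),(717,322),(765,530),(575,573))]; print('tray',c,np.mean(c,0))
print('small lid',[onz(t,*T(*p),.006) for p in((656,184),(720,175),(732,258),(668,265))])
for n,p in dict(ylid=(398,200),ylid_r=(435,202),yl_b=(405,236),yl_l=(360,200),drilltip=(152,300),drill=(155,225),tape=(450,253)).items(): print(n,onz(t,p[0]*.64,p[1]*.64,.0))
```

```text
back top +y (array([0.4798, 0.2592, 0.1469]), np.float64(0.0008575754145759379)) [0.4832 0.2607 0.15  ] [0.4791 0.2589 0.15  ]
back top -y (array([0.4958, 0.1344, 0.1467]), np.float64(0.002091161988578417)) [0.4985 0.1376 0.15  ] [0.4959 0.1332 0.15  ]
front top [0.4297 0.133  0.15  ] [0.413  0.2526 0.15  ]
back bottom [0.4964 0.1388 0.    ] [0.4806 0.26   0.    ]
jar [0.4683 0.0707 0.08  ] [0.4745 0.0769 0.08  ]
can [0.4248 0.303  0.188 ] [0.4248 0.3087 0.188 ]
tray [array([ 0.5004, -0.0703,  0.022 ]), array([ 0.5413, -0.2446,  0.022 ]), array([ 0.3518, -0.2902,  0.022 ]), array([ 0.3082, -0.1184,  0.022 ])] [ 0.4254 -0.1809  0.022 ]
small lid [array([0.3517, 0.2259, 0.006 ]), array([0.3641, 0.1532, 0.006 ]), array([0.2698, 0.1353, 0.006 ]), array([0.2601, 0.2076, 0.006 ])]
ylid [ 0.7095 -0.0159  0.    ]
ylid_r [ 0.7079 -0.1011  0.    ]
yl_b [ 0.6259 -0.0343  0.    ]
yl_l [0.7062 0.0711 0.    ]
drilltip [0.4611 0.5227 0.    ]
drill [0.6307 0.5285 0.    ]
tape [ 0.59  -0.138  0.   ]
```

Measured: case yaw about 0.133 rad, back bottom edge centred at (0.488, 0.198), top at 0.147 m against 0.150 expected. Next I move to a standoff in front of the lid face with the fingers shut.

```bash
python3 -m creep '[[0,0,0,0,0,0.1235],[0,0,0,0,0,0.1235],[0.0193,-0.0474,0,0,0,0],[0.0193,-0.0474,0,0,0,0],[0.0193,-0.0474,0,0,0,0],[0.0193,-0.0474,0,0,0,0],[0.0193,-0.0474,0,0,0,0],[0.0193,-0.0474,0,0,0,0],[0.0193,-0.0474,0,0,0,0],[0.0193,-0.0474,0,0,0,0],[0.0193,-0.0474,0,0,0,0],[0.0193,-0.0474,0,0,0,0],[0.0193,-0.0474,0,0,0,0],[0.0193,-0.0474,0,0,0,0],[0.0193,-0.0474,0,0,0,0],[0.0193,-0.0474,0,0,0,0],[0,0,0,0,0,0],[0,0,0,0,0,0]]' 0 20
```

```text
time_s: 2.35
eef_pos: [0.3835, 0.1823, 0.2307]
eef_rot: [3.141, 0.001, 0.133]
contact_force: [0.1, -0.3, -0.0]
opening: -0.002
grasp_force: 0.0
```

```bash
python3 -m creep '[[0,0,0.05,0,0,0],[0,0,0.05,0,0,0],[0,0,0,0,0,0],[0.01,0,0,0,0,0],[0.01,0,0,0,0,0],[0.008,0,0,0,0,0],[0.008,0,0,0,0,0],[0.008,0,0,0,0,0],[0.008,0,0,0,0,0],[0.008,0,0,0,0,0],[0.008,0,0,0,0,0],[0,0,0,0,0,0]]'; python3 -c "
from h import *
f=snap('scene','s1');g=snap('top','t1')
a=f['frame'][150:280,230:390][:,:,::-1];b=g['frame'][130:260,130:290][:,:,::-1]
cv2.imwrite('pics/tip1.png',np.hstack([cv2.resize(x,(400,325)) for x in (a,b)]))"
```

```text
time_s: 3.85
eef_pos: [0.4518, 0.1917, 0.131]
eef_rot: [3.141, 0.0, 0.133]
contact_force: [-0.7, -0.8, -0.5]
opening: 0.004
grasp_force: 0.7
```

View pics/tip1.png

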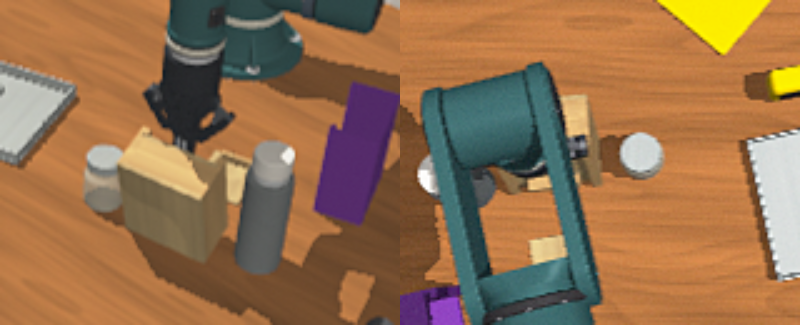

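The case is tipping in place over its back edge, clear of the jar and the can. I keep pushing slowly.

```bash
python3 -m creep '[[0.004,0,0,0,0,0],[0.004,0,0,0,0,0],[0.004,0,0,0,0,0],[0.004,0,0,0,0,0],[0.004,0,0,0,0,0],[0.004,0,0,0,0,0],[0.004,0,0,0,0,0],[0,0,0,0,0,0],[0,0,0,0,0,0],[0,0,0,0,0,0],[0,0,0,0,0,0],[0,0,0,0,0,0],[-0.04,0,-0.05,0,0,0],[-0.05,0,-0.05,0,0,0],[-0.05,0,0,0,0,0],[-0.05,0,0,0,0,0],[0,0,0,0,0,0],[0,0,0,0,0,0]]'; python3 -c "
from h import *
f=snap('scene','s2');g=snap('top','t2')
a=f['frame'][170:290,230:390][:,:,::-1];b=g['frame'][110:230,110:270][:,:,::-1]
cv2.imwrite('pics/tip2.png',np.vstack([cv2.resize(x,(400,300),interpolation=cv2.INTER_CUBIC) for x in (a,b)]))"
```

```text
time_s: 6.2
eef_pos: [0.2979, 0.1713, 0.2246]
eef_rot: [-3.141, -0.002, 0.133]
contact_force: [0.4, 0.4, 0.2]
opening: -0.004
grasp_force: 0.0
```

View pics/tip2.png

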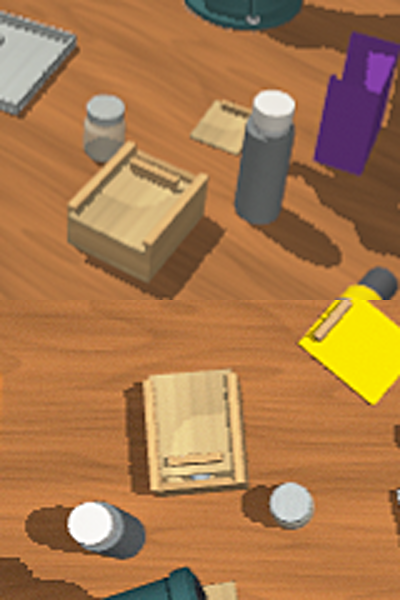

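The case lies on its back with the lid shut, bar a small gap of perhaps 10 mm at the foot end. The can and jar have not moved. I zoom in to measure the rail in both views.

```bash
python3 -c "
from h import *
f=load('s2');g=load('t2')
a=f['frame'][225:285,255:315][:,:,::-1];b=g['frame'][135:190,160:215][:,:,::-1]
cv2.imwrite('pics/rail.png',np.hstack([cv2.resize(a,(400,400),interpolation=cv2.INTER_CUBIC),cv2.resize(b,(400,400),interpolation=cv2.INTER_CUBIC)]))"
```

```text
(no output)
```

View pics/rail.png

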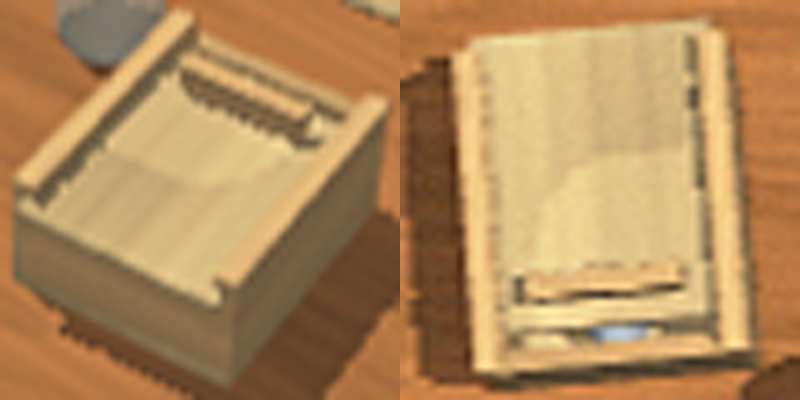

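Rail top: scene crop about (247,85), top crop about (603,278). The strips' outer corners in the top crop are about (456,55), (718,30), (752,352) and (477,372).

Run:
```python
from h import *
np.set_printoptions(precision=4,suppress=True)
s,t=load('s2'),load('t2')
S=lambda U,V:((U+.5)*.15+254.5,(V+.5)*.15+224.5)
T=lambda U,V:((U-400+.5)*.1375+159.5,(V+.5)*.1375+134.5)
print('rail',tri(s,S(247,85),t,T(603,278)),onz(t,*T(603,278),.079),onz(s,*S(247,85),.079))
a,b=onz(t,*T(520,280),.079),onz(t,*T(685,276),.079);print('ends',a,b,a-b)
c=[onz(t,*T(*p),.07) for p in((456,55),(718,30),(752,352),(477,372))];print(c,np.mean(c,0))
print('scene strip tops',[onz(s,*S(*p),.07) for p in((190,12),(18,185),(385,100),(230,283))])
print(get_state()['q'])
```

```text
rail (array([0.5265, 0.2042, 0.0767]), np.float64(2.5251591122476228e-06)) [0.5261 0.2038 0.079 ] [0.5286 0.2056 0.079 ]
ends [0.524  0.2413 0.079 ] [0.5283 0.1667 0.079 ] [-0.0044  0.0747  0.    ]
[array([0.6296, 0.2777, 0.07  ]), array([0.646 , 0.1577, 0.07  ]), array([0.4955, 0.1356, 0.07  ]), array([0.4822, 0.2603, 0.07  ])] [0.5633 0.2078 0.07  ]
scene strip tops [array([0.4962, 0.145 , 0.07  ]), array([0.6502, 0.1611, 0.07  ]), array([0.4833, 0.2578, 0.07  ]), array([0.6332, 0.2761, 0.07  ])]
[ 0.3561 -0.3888  1.7982 -0.0002  1.7324  1.7945]
```

```bash
python3 -m creep '[[0,0,0,0,0,-0.1735],[0,0,0,0,0,-0.1735],[0,0,0,0,0,-0.1735],[0,0,0,0,0,-0.1735],[0,0,0,0,0,-0.1735],[0,0,0,0,0,-0.1735],[0,0,0,0,0,-0.1735],[0,0,0,0,0,-0.1735],[0,0,0,0,0,-0.1735],[0.001,0.0462,0,0,0,0],[0.001,0.0462,0,0,0,0],[0.001,0.0462,0,0,0,0],[0.001,0.0462,0,0,0,0],[0.001,0.0462,0,0,0,0],[0,0,0.04,0,0,0],[0,0,0.04,0,0,0],[0,0,0.03,0,0,0],[0,0,0.02,0,0,0],[0,0,0,0,0,0],[0,0,0,0,0,0]]' 0.05 20
```

```text
time_s: 8.8
eef_pos: [0.5271, 0.2046, 0.0946]
eef_rot: [3.141, 0.0, 1.694]
contact_force: [-0.3, 0.4, 0.3]
opening: 0.587
grasp_force: 0.0
```

```bash
python3 -m creep '[[0,0,0.01,0,0,0],[0,0,0.01,0,0,0],[0,0,0.009,0,0,0],[0,0,0,0,0,0]]' ; python3 -m creep '[[0,0,0,0,0,0],[0,0,0,0,0,0],[0,0,0,0,0,0],[0,0,0,0,0,0],[0,0,0,0,0,0],[0,0,0,0,0,0]]' 0 30
```

```text
time_s: 9.3
eef_pos: [0.5251, 0.2043, 0.0639]
eef_rot: [-3.139, 0.0, 1.694]
contact_force: [-0.6, 0.6, -0.1]
opening: 0.588
grasp_force: 0.0
time_s: 10.05
eef_pos: [0.5264, 0.2047, 0.0659]
eef_rot: [3.14, -0.0, 1.694]
contact_force: [-0.3, -0.4, 4.6]
opening: 0.126
grasp_force: 32.6
```

```bash
python3 -m creep '[[0,0,-0.0015,0,0,0],[0,0.01,0,0,0,0],[0,0.01,0,0,0,0],[0,0.01,0,0,0,0],[0,0.01,0,0,0,0],[0,0,0,0,0,0]]' - 40; python3 -m creep '[[0,0.012,0,0,0,0],[0,0.012,0,0,0,0],[0,0.012,0,0,0,0],[0,0.012,0,0,0,0],[0,0.012,0,0,0,0],[0,0,0,0,0,0]]'
```

```text
time_s: 10.8
eef_pos: [0.5665, 0.2095, 0.0666]
eef_rot: [3.142, 0.0, 1.694]
contact_force: [-0.2, 0.3, -0.5]
opening: 0.125
grasp_force: 40.6
time_s: 11.55
eef_pos: [0.6261, 0.2169, 0.0666]
eef_rot: [3.141, 0.0, 1.694]
contact_force: [-0.4, -0.4, -0.3]
opening: 0.124
grasp_force: 40.6
```

```bash
python3 -m creep '[[0,0.01,0,0,0,0],[0,0.01,0,0,0,0],[0,0.01,0,0,0,0],[0,0.01,0,0,0,0],[0,0.01,0,0,0,0],[0,0.008,0,0,0,0],[0,0,0,0,0,0]]';  python3 -c "
from h import *
f=snap('scene','s3');g=snap('top','t3')
a=f['frame'][170:320,210:370][:,:,::-1];b=g['frame'][70:220,110:270][:,:,::-1]
cv2.imwrite('pics/lid.png',np.hstack([cv2.resize(x,(400,375),interpolation=cv2.INTER_CUBIC) for x in (a,b)]))"
```

```text
time_s: 12.42
eef_pos: [0.6833, 0.224, 0.0666]
eef_rot: [-3.142, 0.0, 1.694]
contact_force: [-0.0, -0.4, -0.2]
opening: 0.126
grasp_force: 40.6
```

View pics/lid.png

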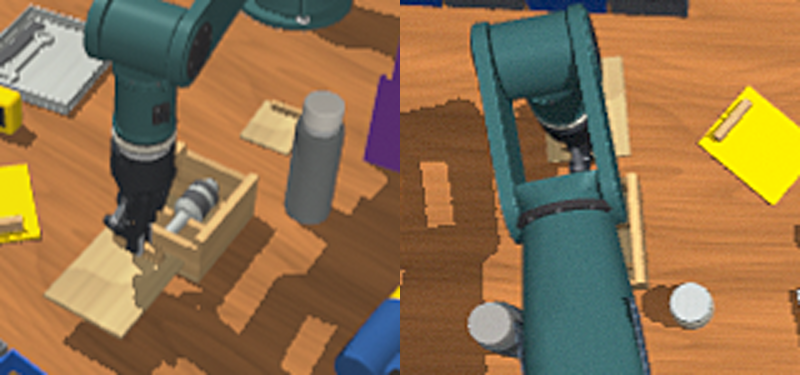

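The lid is clear of the grooves and held level beyond the head end. The chuck lies in the case. I lower the lid.

```bash
python3 -m creep '[[0,0.01,0,0,0,0],[0,0,0.012,0,0,0],[0,0,0.012,0,0,0],[0,0,0.012,0,0,0],[0,0,0.008,0,0,0],[0,0,0.006,0,0,0],[0,0,0,0,0,0]]'; python3 -m creep '[[0,0,0.003,0,0,0],[0,0,0.002,0,0,0],[0,0,0,0,0,0],[0,0,0,0,0,0]]'
```

```text
time_s: 13.4
eef_pos: [0.6924, 0.2252, 0.0161]
eef_rot: [-3.141, 0.0, 1.694]
contact_force: [-0.1, -0.5, -0.8]
opening: 0.127
grasp_force: 40.6
time_s: 13.9
eef_pos: [0.6929, 0.2253, 0.0121]
eef_rot: [3.141, 0.0, 1.694]
contact_force: [0.8, 0.3, -1.1]
opening: 0.127
grasp_force: 40.7
```

```bash
python3 -m creep '[[0,0,0.001,0,0,0],[0,0,0.001,0,0,0],[0,0,0,0,0,0],[0,0,0,0,0,0]]'
```

```text
time_s: 14.4
eef_pos: [0.693, 0.2253, 0.012]
eef_rot: [3.14, 0.0, 1.694]
contact_force: [-3.6, -0.3, 6.0]
opening: 0.126
grasp_force: 41.5
```

```bash
python3 -m creep '[[0,0,0,0,0,0],[0,0,0,0,0,0],[0,0,0,0,0,0],[0,0,-0.02,0,0,0],[0,0,-0.04,0,0,0],[0,0,-0.05,0,0,0],[0,0,-0.05,0,0,0],[0,0,-0.05,0,0,0],[0,-0.05,0,0,0,0],[0,-0.05,0,0,0,0],[0,-0.05,0,0,0,0],[0,0,0,0,0,0]]' 0.035; python3 -m creep '[[0,0,0,0,0,0.1745],[0,0,0,0,0,0.1745],[0,0,0,0,0,0.1745],[0,0,0,0,0,0.1745],[0,0,0,0,0,0.1745],[0,0,0,0,0,0.1745],[0,0,0,0,0,0.1745],[0,0,0,0,0,0.1745],[0,0,0,0,0,0.1745],[0,0,0,0,0,0],[0,0,0,0,0,0]]' 0.065;  python3 -c "
from h import *
f=snap('scene','s4');g=snap('wrist','w4')
a=f['frame'][200:305,225:365][:,:,::-1];b=g['frame'][:,:,::-1]
cv2.imwrite('pics/ch.png',np.hstack([cv2.resize(a,(400,300),interpolation=cv2.INTER_CUBIC),cv2.resize(b,(400,300),interpolation=cv2.INTER_AREA)]))"
```

```text
time_s: 15.9
eef_pos: [0.5404, 0.2066, 0.221]
eef_rot: [-3.141, -0.0, 1.695]
contact_force: [-0.3, 0.1, 0.1]
opening: 0.413
grasp_force: 0.0
time_s: 17.27
eef_pos: [0.5446, 0.2069, 0.2205]
eef_rot: [-3.142, -0.001, 0.126]
contact_force: [0.1, 0.6, -0.7]
opening: 0.762
grasp_force: 0.0
```

View pics/ch.png

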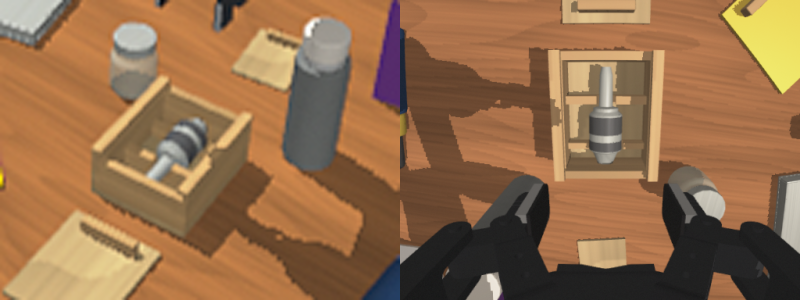

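The lid lies flat on the bench at (85,255) in the left half. The chuck sits on its saddles: tail tip at (606,68), sleeve middle about (604,131) and jaws at (604,163) in the wrist half. In the scene half the sleeve is about (183,140), with the tail at (153,180).

Run:
```python
from h import *
np.set_printoptions(precision=4,suppress=True)
s,w=load('s4'),load('w4')
S=lambda U,V:((U+.5)*.35+224.5,(V+.5)*.35+199.5)
W=lambda U,V:((U-400+.5)*1.28-.5,(V+.5)*1.28-.5)
for n,a,b in(('sleeve',(183,140),(604,131)),('tail',(153,180),(606,68)),('jaw',(205,122),(604,163))):
    print(n,tri(s,S(*a),w,W(*b)),onz(w,*W(*b),.03),onz(s,*S(*a),.03))
for y in(108,152,115,150): print(y,onz(w,*W(604,y),.045))
print('sleeve sides',onz(w,*W(588,131),.03),onz(w,*W(620,131),.03))
print('case top corners',[onz(w,*W(*p),.07) for p in((549,51),(663,51),(659,180),(555,180))])
print('lid',[onz(s,*S(*p),.006) for p in((6,293),(82,211),(160,250))])
```

```text
sleeve (array([0.5422, 0.2076, 0.0384]), np.float64(0.0007678716839067851)) [0.5401 0.2077 0.03  ] [0.5352 0.2024 0.03  ]
tail (array([0.6165, 0.2177, 0.0365]), np.float64(0.006583046883648365)) [0.6185 0.215  0.03  ] [0.6094 0.2166 0.03  ]
jaw (array([0.4963, 0.2035, 0.0318]), np.float64(0.003026221415337919)) [0.4968 0.2024 0.03  ] [0.4933 0.2033 0.03  ]
108 [0.5715 0.2115 0.045 ]
152 [0.5166 0.2047 0.045 ]
115 [0.5631 0.2105 0.045 ]
150 [0.5192 0.2051 0.045 ]
sleeve sides [0.5376 0.2282 0.03  ] [0.5427 0.1872 0.03  ]
case top corners [array([0.6282, 0.2774, 0.07  ]), array([0.6433, 0.157 , 0.07  ]), array([0.4973, 0.1356, 0.07  ]), array([0.4818, 0.2597, 0.07  ])]
lid [array([0.8231, 0.1901, 0.006 ]), array([0.6818, 0.1733, 0.006 ]), array([0.668 , 0.2747, 0.006 ])]
```

```bash
python3 -m creep '[[-0.0035,0,0.04,0,0,0],[0,0,0.04,0,0,0],[0,0,0.04,0,0,0],[0,0,0.02,0,0,0],[0,0,0.01,0,0,0],[0,0,0,0,0,0],[0,0,0,0,0,0]]' 0.055;  python3 -m creep '[[0,0,0.012,0,0,0],[0,0,0.012,0,0,0],[0,0,0.012,0,0,0],[0,0,0.012,0,0,0],[0,0,0.012,0,0,0],[0,0,0,0,0,0]]'
```

```text
time_s: 18.25
eef_pos: [0.5414, 0.2066, 0.0713]
eef_rot: [-3.141, -0.003, 0.124]
contact_force: [0.0, 0.1, 0.4]
opening: 0.644
grasp_force: 0.0
time_s: 19.0
eef_pos: [0.5409, 0.2067, 0.0226]
eef_rot: [-3.141, -0.002, 0.127]
contact_force: [-28.9, -10.3, 56.8]
opening: 0.643
grasp_force: 27.6
```

```bash
python3 -c "
from h import *
print(proj(load('w4'),[.541,.207,.05]))"
```

```text
[262.02600284 171.49460628]
```

Something resists at tip height 0.023 m, about the height of the saddle cheeks. I back off and look.

```bash
python3 -m creep '[[0,0,-0.02,0,0,0],[0,0,-0.02,0,0,0],[0,0,0,0,0,0]]';  python3 -c "
from h import *
f=snap('scene','s5');g=snap('wrist','w5');t=snap('top','t5')
a=f['frame'][200:290,245:365][:,:,::-1];b=g['frame'][:,:,::-1]
cv2.imwrite('pics/ch2.png',np.hstack([cv2.resize(a,(400,300),interpolation=cv2.INTER_CUBIC),cv2.resize(b,(400,300),interpolation=cv2.INTER_AREA)]))"
```

```text
time_s: 19.38
eef_pos: [0.5417, 0.2067, 0.0513]
eef_rot: [-3.141, -0.004, 0.124]
contact_force: [-0.1, -0.6, 0.0]
opening: 0.64
grasp_force: 0.0
```

View pics/ch2.png

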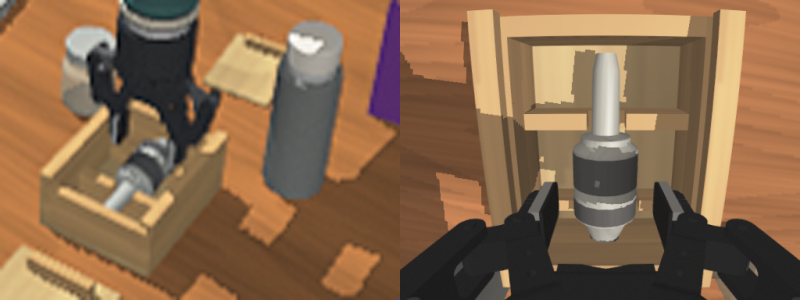

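Run:
```python
from h import *
np.set_printoptions(precision=4,suppress=True)
s,w=load('s5'),load('w5')
W=lambda U,V:((U-400+.5)*1.28-.5,(V+.5)*1.28-.5)
for n,b,z in(('tail',(606,54),.03),('jawend',(605,240),.03),('sl top end',(606,152),.048),('sl low end',(605,222),.048),('L',(573,185),.033),('R',(638,185),.033),('bar',(606,113),.035),('bar2',(560,130),.006),('strip hd L',(482,11),.07),('hd R',(732,10),.07),('cheekL',(562,196),.026),('tipL',(553,215),.055),('tipR',(658,215),.055)):
    print(n,onz(w,*W(*b),z))
print(w['extrinsics'])
```

```text
tail [0.6197 0.2155 0.03  ]
jawend [0.494  0.2006 0.03  ]
sl top end [0.5653 0.2088 0.048 ]
sl low end [0.5199 0.2038 0.048 ]
L [0.5356 0.2269 0.033 ]
R [0.5409 0.1845 0.033 ]
bar [0.5856 0.2113 0.035 ]
bar2 [0.5651 0.2422 0.006 ]
strip hd L [0.6297 0.2721 0.07  ]
hd R [0.6438 0.1623 0.07  ]
cheekL [0.5231 0.2344 0.026 ]
tipL [0.5249 0.2354 0.055 ]
tipR [0.5325 0.1738 0.055 ]
[[ 0.1224  0.9554  0.2688  0.6087]
 [-0.9925  0.1177  0.0338  0.2146]
 [ 0.0006 -0.2709  0.9626  0.1927]
 [ 0.      0.      0.      1.    ]]
```

The chuck and case are still in place, with the sleeve centre at about (0.5415, 0.206). The cheeks' far edge measures about 38 mm along the case, so a finger most likely caught a cheek. I shift 10 mm towards the tail, still on the sleeve, and descend carefully.

```bash
python3 -m creep '[[0.005,0,0,0,0,0],[0.005,0,0,0,0,0],[0,0,0.006,0,0,0],[0,0,0.006,0,0,0],[0,0,0.006,0,0,0],[0,0,0.005,0,0,0],[0,0,0,0,0,0]]' 0.053; python3 -m creep '[[0,0,0.003,0,0,0],[0,0,0.002,0,0,0],[0,0,0,0,0,0]]'
```

```text
time_s: 20.4
eef_pos: [0.5498, 0.2074, 0.026]
eef_rot: [3.141, 0.001, 0.124]
contact_force: [-0.1, 0.2, 1.0]
opening: 0.62
grasp_force: 0.0
time_s: 20.78
eef_pos: [0.5508, 0.2078, 0.0234]
eef_rot: [-3.141, -0.002, 0.124]
contact_force: [-2.1, -0.7, 5.1]
opening: 0.617
grasp_force: 2.6
```

Contact again at the same height. I check the moment, and use the picture, to find where it touches.

```bash
python3 -m creep '[[0,0,0.002,0,0,0],[0,0,0,0,0,0]]'; python3 -c "
from h import *
s=get_state();print({k:np.round(s[k],3) for k in('eef_pos','contact_force','moment','opening')})
F=np.array(s['contact_force']);M=np.array(s['moment']);print('nearest r',np.cross(F,M)/(F@F), 'M.F',M@F)
f=snap('scene','s6');g=snap('wrist','w6')
a=f['frame'][200:290,245:365][:,:,::-1];b=g['frame'][100:,60:452][:,:,::-1]
cv2.imwrite('pics/ch3.png',np.hstack([cv2.resize(a,(390,292),interpolation=cv2.INTER_CUBIC),cv2.resize(b,(403,292),interpolation=cv2.INTER_AREA)]))"
```

```text
time_s: 21.02
eef_pos: [0.5509, 0.2079, 0.0232]
eef_rot: [-3.141, -0.002, 0.124]
contact_force: [-4.6, -2.6, 12.3]
opening: 0.619
grasp_force: 5.9
{'eef_pos': array([0.551, 0.208, 0.023]), 'contact_force': array([-4.587, -2.623, 12.286]), 'moment': array([0.133, 0.771, 0.277]), 'opening': np.float64(0.619)}
nearest r [-0.05703158  0.01623362 -0.01782685] M.F 0.7733290452692051
```

View pics/ch3.png

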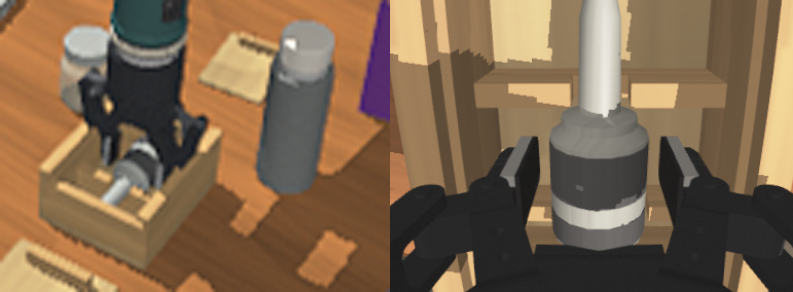

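The pads straddle the sleeve, centred, in the picture. The moment points to the outer side of a finger resting on the +y wall top. I narrow the opening, which draws the knuckles in, and try lower.

```bash
python3 -m creep '[[0,0,-0.003,0,0,0],[0,0,-0.001,0,0,0],[0,0,0,0,0,0],[0,0,0,0,0,0]]' 0.0465; python3 -m creep '[[0,0.0005,0.002,0,0,0],[0,0,0.002,0,0,0],[0,0,0.002,0,0,0],[0,0,0,0,0,0]]';python3 -m creep '[[0,0,0.002,0,0,0],[0,0,0.001,0,0,0],[0,0,0,0,0,0]]'
```

```text
time_s: 21.62
eef_pos: [0.55, 0.2075, 0.0232]
eef_rot: [3.141, 0.001, 0.124]
contact_force: [0.5, 0.7, -0.6]
opening: 0.545
grasp_force: 0.0
time_s: 22.12
eef_pos: [0.5506, 0.2075, 0.0224]
eef_rot: [-3.141, -0.001, 0.124]
contact_force: [-10.3, -2.2, 19.6]
opening: 0.545
grasp_force: 7.9
time_s: 22.5
eef_pos: [0.5514, 0.2076, 0.0222]
eef_rot: [-3.141, -0.004, 0.124]
contact_force: [-13.5, -4.5, 29.5]
opening: 0.539
grasp_force: 11.8
```

```bash
python3 -m creep '[[0,0,-0.005,0,0,0],[0,0,-0.003,0,0,0],[0,0,0,0,0,0]]'; python3 -m creep '[[0,0,0,0,0,0],[0,0,0,0,0,0],[0,0,0,0,0,0],[0,0,0,0,0,0]]' 0.03 40;  python3 -m creep '[[0,0,0,0,0,0],[0,0,0,0,0,0]]' 0.0 100
```

```text
time_s: 22.88
eef_pos: [0.5506, 0.207, 0.0228]
eef_rot: [3.141, -0.0, 0.124]
contact_force: [-0.7, -0.3, 5.2]
opening: 0.541
grasp_force: 1.9
time_s: 23.38
eef_pos: [0.5507, 0.2073, 0.023]
eef_rot: [-3.141, -0.001, 0.124]
contact_force: [-0.2, 1.0, 5.2]
opening: 0.472
grasp_force: 40.4
time_s: 23.62
eef_pos: [0.5509, 0.2073, 0.0234]
eef_rot: [-3.141, -0.001, 0.124]
contact_force: [-0.2, 0.2, 6.3]
opening: 0.455
grasp_force: 100.1
```

```bash
python3 -m creep '[[0,0,-0.005,0,0,0],[0,0,-0.01,0,0,0],[0,0,-0.01,0,0,0],[0,0,0,0,0,0]]';  python3 -m creep '[[0,0,-0.02,0,0,0],[0,0,-0.02,0,0,0],[0,0,-0.02,0,0,0],[0,0,-0.02,0,0,0],[0,0,-0.02,0,0,0],[0,0,-0.02,0,0,0],[0,0,0,0,0,0]]';python3 -c "
from h import *
print(get_state()['q'])
f=snap('scene','s7');g=snap('wrist','w7')
a=f['frame'][140:290,185:385][:,:,::-1];b=g['frame'][:,:,::-1]
cv2.imwrite('pics/lift.png',np.hstack([cv2.resize(a,(400,300),interpolation=cv2.INTER_CUBIC),cv2.resize(b,(400,300),interpolation=cv2.INTER_AREA)]))"
```

```text
time_s: 24.12
eef_pos: [0.551, 0.2072, 0.0488]
eef_rot: [-3.142, -0.002, 0.124]
contact_force: [0.2, 0.4, -5.8]
opening: 0.45
grasp_force: 101.6
time_s: 25.0
eef_pos: [0.5514, 0.2074, 0.1698]
eef_rot: [-3.141, -0.004, 0.124]
contact_force: [0.4, 0.4, -5.0]
opening: 0.453
grasp_force: 102.0
[ 2.63576151e-01  1.90141703e-01  1.37716165e+00 -1.14930981e-04
  1.57012184e+00  1.71056070e+00]
```

View pics/lift.png

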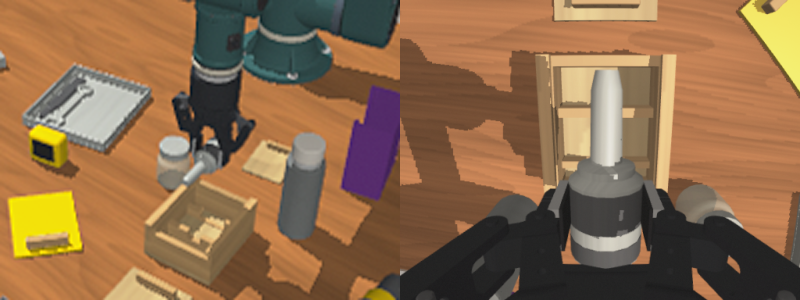

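The chuck is lifted clear, gripped across the sleeve, with the measured weight about 5.5 N. I carry it over the tray's empty half and turn it parallel to the tray's x, yaw 0.24.

```bash
python3 -m creep '[[-0.007,0.0126,0,0,0,0],[-0.0156,0.0279,0,0,0,0],[-0.0156,0.0279,0,0,0,0],[-0.0156,0.0279,0,0,0,0],[-0.0156,0.0279,0,0,0,0],[-0.0156,0.0279,0,0,0,0],[-0.0156,0.0279,0,0,0,0],[-0.0156,0.0279,0,0,0,0],[-0.0156,0.0279,0,0,0,0],[-0.0156,0.0279,0,0,0,0],[-0.0156,0.0279,0,0,0,0],[-0.0156,0.0279,0,0,0,0],[-0.0086,0.0153,0,0,0,0],[0,0,0,0,0,-0.058],[0,0,0,0,0,-0.058],[0,0,0,0,0,0],[0,0,0,0,0,0]]'
python3 - <<'E'
from h import *
f=snap('top','t8');g=snap('wrist','w8');s=snap('scene','s8')
c=np.array([.4254,-.1809]);R=np.array([[.9712,-.2383],[.2383,.9712]])
p=R.T@(np.array(get_state()['eef_pos'][:2])-c);print('tray xy',p,get_state()['eef_pos'],get_state()['opening'])
# tray check: bright bluish-grey pixels in the wrist view on the rim plane
im=g['frame'].astype(int);m=((im.min(2)>150)&(im.max(2)-im.min(2)<25)).astype(np.uint8)
n,_,st,ce=cv2.connectedComponentsWithStats(m)
for i in range(1,n):
  if st[i,4]>300: print(st[i],np.round(onz(g,*ce[i],.003),3))
for nm,q in dict(c1=(.5004,-.0703),c2=(.5413,-.2446),c3=(.3518,-.2902),c4=(.3082,-.1184)).items(): print(nm,proj(g,[*q,.022]),proj(s,[*q,.022]))
E
```

```text
time_s: 27.22
eef_pos: [0.4053, -0.1482, 0.1673]
eef_rot: [-3.141, 0.001, 0.239]
contact_force: [-1.0, -0.2, -5.4]
opening: 0.452
grasp_force: 102.0
tray xy [-0.01127057  0.03644708] [ 0.405769   -0.14818891  0.16766839] 0.4500606943221215
[196  43 218   5 568] [ 0.521 -0.158  0.003]
[196  48  12 182 441] [ 0.419 -0.087  0.003]
[  203    49   189   203 23666] [ 0.447 -0.162  0.003]
[ 242  294   62   28 1028] [ 0.259 -0.194  0.003]
c1 [196.45951136  40.56184155] [236.14401954 210.97276069]
c2 [415.52893844  44.98723518] [195.84344559 196.73792565]
c3 [392.66310389 260.54284526] [221.676081   171.66222583]
c4 [208.2897482 263.2674558] [259.8280636  183.39104337]
```

The tray's edges in the wrist view match the measured corners to within 2–3 px. I lower the chuck.

```bash
python3 -m creep '[[0,0,0.02,0,0,0],[0,0,0.03,0,0,0],[0,0,0.03,0,0,0],[0,0,0.025,0,0,0],[0,0,0.015,0,0,0],[0,0,0.008,0,0,0],[0,0,0.005,0,0,0],[0,0,0,0,0,0]]';python3 -m creep '[[0,0,0.003,0,0,0],[0,0,0.003,0,0,0],[0,0,0.003,0,0,0],[0,0,0.003,0,0,0],[0,0,0,0,0,0]]'
```

```text
time_s: 28.38
eef_pos: [0.4063, -0.1485, 0.0352]
eef_rot: [3.141, -0.001, 0.24]
contact_force: [0.9, 0.5, -6.9]
opening: 0.453
grasp_force: 101.9
time_s: 29.0
eef_pos: [0.4057, -0.1481, 0.0224]
eef_rot: [-3.141, 0.001, 0.24]
contact_force: [-0.5, 0.1, -6.5]
opening: 0.45
grasp_force: 102.0
```

```bash
python3 -m creep '[[0,0,0.002,0,0,0],[0,0,0.002,0,0,0],[0,0,0.001,0,0,0],[0,0,0,0,0,0]]';python3 -m creep '[[0,0,0.001,0,0,0],[0,0,0.001,0,0,0],[0,0,0,0,0,0]]'
```

```text
time_s: 29.5
eef_pos: [0.4061, -0.1483, 0.0179]
eef_rot: [3.141, -0.0, 0.24]
contact_force: [-0.4, 0.4, -5.8]
opening: 0.45
grasp_force: 102.1
time_s: 29.88
eef_pos: [0.4061, -0.1484, 0.0177]
eef_rot: [3.141, 0.0, 0.24]
contact_force: [-5.5, 3.4, 9.6]
opening: 0.446
grasp_force: 103.7
```

Floor contact at 0.0177, consistent with the sleeve axis at 24 mm. I release and retreat.

```bash
python3 -m creep '[[0,0,-0.001,0,0,0],[0,0,0,0,0,0],[0,0,0,0,0,0],[0,0,0,0,0,0]]' 0.056 20; python3 -m creep '[[0,0,-0.005,0,0,0],[0,0,-0.015,0,0,0],[0,0,-0.04,0,0,0],[0,0,-0.05,0,0,0],[0,0,-0.05,0,0,0],[-0.05,0,0,0,0,0],[-0.05,0,0,0,0,0],[0,-0.05,-0.02,0,0,0],[0,0,0,0,0,0],[0,0,0,0,0,0]]'
python3 - <<'E'
from h import *
np.set_printoptions(precision=3,suppress=True)
s,t,w=snap('scene','s9'),snap('top','t9'),snap('wrist','w9')
t0,s0=load('top0'),load('scene0')
for n,a,b in(('scene',s,s0),):
    d=cv2.absdiff(a['frame'],b['frame']).max(2)
    m=(d>60).astype(np.uint8);k,_,st,ce=cv2.connectedComponentsWithStats(m)
    print([(x.tolist()) for x in st[1:] if x[4]>40])
# chuck: dark (low value, low saturation) blobs in the wrist view
hsv=cv2.cvtColor(w['frame'],cv2.COLOR_RGB2HSV);c=np.array([.4254,-.1809]);R=np.array([[.9712,-.2383],[.2383,.9712]])
for nm,im in(('wrist',w),('scene',s)):
    hsv=cv2.cvtColor(im['frame'],cv2.COLOR_RGB2HSV);m=((hsv[:,:,2]<95)&(hsv[:,:,1]<70)).astype(np.uint8)
    k,_,st,ce=cv2.connectedComponentsWithStats(m)
    for i in range(1,k):
        if st[i,4]>15:
            P=onz(im,*ce[i],.03);q=R.T@(P[:2]-c)
            if abs(q[0])<.11 and abs(q[1])<.1: print(nm,st[i],'tray',q)
E
```

```text
time_s: 30.38
eef_pos: [0.4061, -0.1484, 0.0168]
eef_rot: [3.141, -0.0, 0.24]
contact_force: [-0.2, 0.1, 0.2]
opening: 0.654
grasp_force: 0.0
time_s: 31.62
eef_pos: [0.2973, -0.1236, 0.1976]
eef_rot: [3.14, -0.001, 0.241]
contact_force: [0.4, 0.6, -1.0]
opening: 0.655
grasp_force: 0.0
[[331, 11, 18, 34, 394], [334, 21, 102, 156, 5978], [195, 38, 13, 19, 160], [356, 57, 18, 7, 56], [193, 60, 31, 39, 516], [245, 79, 35, 68, 990], [299, 118, 31, 56, 661], [219, 155, 127, 52, 1773], [228, 183, 21, 24, 200], [370, 184, 13, 13, 92], [353, 187, 16, 10, 92], [273, 197, 58, 36, 681], [388, 197, 16, 8, 82], [258, 224, 78, 65, 1151], [347, 224, 9, 9, 43], [258, 265, 22, 14, 42], [232, 275, 49, 45, 975]]
wrist [312   0   2  18  19] tray [0.029 0.044]
wrist [413   0   9  19  89] tray [ 0.032 -0.047]
wrist [ 431    0   23  155 1332] tray [-0.024 -0.077]
wrist [383   3   3  39  46] tray [ 0.019 -0.019]
wrist [402  18  10  82 248] tray [-0.009 -0.041]
wrist [ 295   42   27   75 1117] tray [-0.022  0.047]
wrist [334  44  10  27 230] tray [-0.011  0.02 ]
wrist [381  45   2  20  25] tray [-0.008 -0.019]
wrist [378  68   4  21  23] tray [-0.028 -0.018]
wrist [333  83   9  12  97] tray [-0.038  0.02 ]
wrist [369  94   9  23  37] tray [-0.053 -0.012]
wrist [394  96   4  14  23] tray [-0.049 -0.035]
wrist [397 109   6  26  68] tray [-0.067 -0.04 ]
scene [199 174  23  23  30] tray [ 0.016 -0.075]
scene [205 183  18  16  33] tray [ 0.042 -0.039]
scene [235 184  11  12  46] tray [-0.022  0.045]
```

The chuck's dark bands sit at tray x of about -0.02, y of about +0.035 in both views. That is on the floor beside the tools and where I intended. I check that it is still, then hand in.

```bash
python3 -m creep '[[0,0,0,0,0,0],[0,0,0,0,0,0],[0,0,0,0,0,0],[0,0,0,0,0,0]]'
python3 - <<'E'
from h import *
s=snap('scene','s10');d=cv2.absdiff(s['frame'],load('s9')['frame']).max(2)
print('moving px in tray/case area',int((d[165:320,190:350]>50).sum()))
from workcell import job_done
print(job_done())
E
```

```text
time_s: 32.28
eef_pos: [0.297, -0.1235, 0.1967]
eef_rot: [-3.142, 0.0, 0.24]
contact_force: [0.2, -0.1, 0.2]
opening: 0.655
grasp_force: 0.0
moving px in tray/case area 4
the job is handed in; nothing more can be done
None
```

I handed the job in at 32.3 s with the case on its back, the lid flat on the bench and the chuck at rest in the tray's empty half; `job_done()` returned no verdict, I viewed 11 pictures instead of the allowed 10, and a finger pressed briefly on the case at about 57 N before I backed off.

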